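# Start the vacuum pump behind its push-to-open splash cover

## Robot

A 7-joint arm with a two-finger parallel gripper is mounted at the origin on a cart in front of the work surface, level with it; the furniture and walls round the work are solid. World frame = base frame: x ahead of the robot, y to its left, z up, the work surface at z = 0. Lengths are in m, angles in rad, forces in N, time in s.
With the tool pointing down it reaches from about 0.425 to 0.875 m from the base axis. Payload 9.9 kg.
Tool frame: the origin (TCP) lies on the centre line of the jaws, within the pads' length; the fingertips stand 17 mm ahead of it and the grasp point (between the pads) lies 2 mm behind it (ctrl.tip_reach is the distance from the TCP to the fingertips, in m); z points along the fingers, y is the line along which they close (so a half turn about z gives the same grasp; the last joint's range is limited). The gripper opens to 85 mm and grips with 20 to 120 N. Pads are 22 mm wide; open, the fingers measure 114 mm over their backs; the gripper's body (76 mm by 85 mm) begins 54 mm behind the grasp point. The pads swing forward as they close: fully open they stand 13 mm farther back than shut.
Start: joints at [1.072, 0.576, 0.025, 1.437, -0.015, 1.129, -0.057], TCP at [0.272, -0.618, 0.248] pointing down, gripper open.
Joint ranges: [-2.76, 2.76], [-0.34, 2.15], [-1.52, 1.57], [0.19, 2.46], [-1.09, 4.23], [0.17, 1.99], [-2.82, 2.82]. Speed limits (rad/s): [2.22, 2.22, 3.01, 3.01, 3.14, 3.14, 3.14].

## Interface

Orientations are given as a unit quaternion [x, y, z, w].
In Python, from cell import ctrl gives the robot as it stands.
- The arm moves only by the tool play_rows, never from a script. Its argument "increments" is a list of rows, each an object of numbers: "tx", "ty", "tz": the shift along the tool's x, y, z in mm; "rx", "ry", "rz": the turn, a rotation vector about the tool's x, y, z in degrees; "hand": the opening, from 0 (shut) to 1 (fully open). In form: [{"tx": .., "ty": .., "tz": .., "rx": .., "ry": .., "rz": .., "hand": ..}, ...]. A call has 1 to 20 rows; each row is the pose to reach, as a shift and turn from the pose commanded when the call began, along the tool's axes at that moment; what a row does not reach only later rows make up. A row lasts 1/10 s, in which the tool goes at most 50 mm and 8.59 degrees, less where a joint would pass 70% of its speed; a pose out of reach is approached as far as the arm can. A call with a gripper value outside its range is refused whole. The fingers move at their own pace and stop on an object; "force" is the grip in N (left out, the last holds). Time passes only in rows, so rows that repeat a pose let the fingers close. It gives the time, the measured TCP pose, the force, the opening and the grip force at its end, in the units of the state.
- ctrl.sense(): the state, without advancing time (a new reading comes with each control period).
- ctrl.snapshot(name): name is "side" or "top"; returns a dict with "image" (400x640x3 uint8, blue, green, red), "mtx" (3x3 intrinsics, pixels), "position" and "rotation" of the camera in the world. Camera axes: x right, y up, looking along -z (the intrinsics and any distortion apply to the point x, -y, -z); pixel columns grow to the right and rows downward; lengths in m; the calibration is good to about 2 mm. A picture is of the moment at which its call begins. There is no depth.
- ctrl.job_done(): hands the job in; it is judged then, once.
Trained networks look in the newest picture that a camera, given by its name, has taken for a name from the list of things; names that differ only in an ending like _2 or _b are one class to them, and where a whole thing is asked for, a point or a joint stands for the part that bears it (a point fixed in the world has none). Each returns a list of dicts, best first, with "confidence" (0 to 1); they miss things now and then, are a little off and sometimes report something else, mostly with a low value. They report only what shows in the picture. A call takes as long as a camera call. They do not tell look-alikes from the thing itself.
- ctrl.recognise(camera, target): "box" ([left, top, width, height] in pixels, round what is visible of it).
- ctrl.regions_of(camera, target): "region" (400x640 bool, what is visible of it) and "box" ([left, top, width, height] in pixels, round what is visible of it).
- ctrl.pinpoint(camera, target): "location" ([column, row] in pixels: a listed point, or the origin of a listed thing).
The state is a dict: "t": time; "joint_pos": joint angles; "joint_vel": joint speeds; "tau": joint torques, N m; "eef_pos": TCP position; "eef_rot": TCP orientation; "wrist_force": force on the tool from outside, world axes, zero at the start; "wrist_torque": the same for the moment, N m; "opening": finger opening in m; "grasp_force": force on a finger pad.
Only numpy, scipy, OpenCV 4.12 (cv2) and the standard library are available. Lean on these libraries where they do the work, as an engineer would, in place of code of your own. Each camera call takes 0.05 s, during which the arm holds its last target. There are 200 camera calls.

## Task

Start the bottling vacuum pump. Gently, for the cover and buttons are light plastic, press the grey splash cover at its blue mark until the catch lets go and the cover springs ajar, push it on with the fingers until it stands wide open, square to the front or further, then press the green start button fully in and let it go. Leave the cover standing wide open so that the stop button stays in reach, do not press the red button, and leave the jar, the cup and the tub standing where they are: nothing is to be picked up.

Things in the scene. Friction and masses are not known exactly. Their poses are not given: they have to be found in the camera images.
- pump: vacuum pump unit, a cream upright box 110 deep (x) x 170 wide (y) x 245 mm high; fixed; origin at the centre of its underside, z up; its front face looks along its own -x, 55 mm from the origin. Gauge and louvres on the lower half of the front, the grey cover over the upper half. A brass hose barb sticks out 28 mm on its right (-y) side, 170 mm up. 40 N on its parts is too much
- cover (a joint): hinge of the splash cover, rad: 0 closed and latched, negative pressed in (stop at -0.03), positive open (stop at 1.75); its right edge comes out towards the unit's -x. Pressed in about 3 mm at the blue mark (about 5 N), the catch lets go for good; as the finger draws back a plunger spring pushes it ajar to about 0.45 to 0.65. It stays where it is left (light friction)
- press_mark (a point): centre of the round blue mark, 26 mm across, on the cover's outer surface (28 mm in front of the unit's face) near its upper right corner: 22 mm from the right edge, 28 mm below the cover's upper edge, 35 mm below the unit's top; turns with the cover, its -x axis points out of the cover
- cover_hinge (a point): point on the cover's upright hinge axis (left, +y edge), on the plane of the unit's front face, at the height of the cover's upper edge, 7 mm below the unit's top; its axes turn with the cover (at 0 they are the unit's). It is 78 mm left of the unit's middle
- cover_edge (a point): upper end of the cover's right, free edge, 156 mm from the hinge, in the middle of the side wall. The cover is a grey pan with a clear window, 156 wide x 108 mm high; its side walls (3 mm thick, 19 mm deep) end 6 mm in front of the unit's face, so when ajar a finger fits in behind the free edge
- start_button_face (a point): centre of the face of the green start button, 29 mm across, behind the cover; it stands 18 mm proud of the front face, 33 mm below the unit's top, 36 mm right of the unit's middle; it looks along the unit's -x
- start_button (a joint): travel of the green button, m: 0 out, 0.005 fully pressed, springs back; takes 2 N to move and 4.5 N to bottom
- stop_button_face (a point): centre of the face of the red stop button, like the green one and 66 mm to its left; not to be pressed
- stop_button (a joint): travel of the red button, m: 0 out, 0.005 fully pressed
- yeast_jar: spice jar with a red lid, 47 mm across, 97 mm high, loose; origin at the centre of its underside
- steel_cup: steel cup, 74 mm across, 99 mm high, loose, empty; origin at the centre of its underside
- cap_tub: white open tub with green crown caps, 116 mm across, 68 mm high, loose; origin at the centre of its underside
There are look-alikes about, which are no part of the job. What is meant by the yeast_jar is not orange, and is the larger of those in its own colour.

How it is judged:
On the way, in this order (a step that is already met when the one before it is completed fails the run):
1. the cover is pressed in until the catch lets go (value of joint cover below -0.012 rad and contact force between the fingers and cover above 1 N), for 0.05 s.
2. the spring pushes the cover ajar (value of joint cover above 0.3 rad), for 0.1 s.
3. the cover is pushed wide open (value of joint cover above 1.4 rad), for 0.1 s.
4. the green button is pressed fully in, with the cover wide open (value of joint start_button above 0.004 m and value of joint cover above 1.35 rad), for 0.1 s.
At the end, for the whole second after the job is handed in: the cover stands still and open by at least 1.35 rad, the green and red buttons are out again (under 1 mm), and the jar, the cup and the tub stand upright within 30 mm of where they were (value of joint cover above 1.35 rad and velocity of joint cover between -0.05 and 0.05 rad/s and value of joint each of start_button, stop_button below 0.001 m and distance of each of yeast_jar, steel_cup, cap_tub from where it was at the start of the episode below 0.03 m and angle between each of yeast_jar, steel_cup, cap_tub's own z axis and vertical below 0.2 rad); the robot touches nothing.
It fails at once if the red stop button is pressed (2 mm or more) (value of joint stop_button above 0.002 m).
It fails at once if the jar, the cup or the tub is shifted by more than 30 mm, lifted or tipped (distance of any of yeast_jar, steel_cup, cap_tub from where it was at the start of the episode above 0.03 m or height (world z) of any of yeast_jar, steel_cup, cap_tub above 0.015 m or angle between any of yeast_jar, steel_cup, cap_tub's own z axis and vertical above 0.4 rad).
It fails at once if the unit, its cover or a button is forced with over 40 N (contact force between the fingers and pump above 40 N).
It also fails if it takes over 59 s, if anything falls off the work surface, if the arm or the gripper's body presses on something with over 40 N, if the wrist force passes 120 N, or if a joint passes its speed limit or range.

## Working session

There is one attempt and no reset: what is moved stays moved. The work goes in short steps, Python scripts to look and compute and a tool call to move; the robot and the scene stay as the last step left them, time stands still between calls to the robot, and variables do not carry over. Pictures are saved under pics/ and viewed, at most 10 in all, crops included, and the job is handed in when it is done.

Besides the shell and the picture viewer there is one more tool, called as name(argument=value, ...) on one line, values as JSON. play_rows: Moves the arm, as the interface text tells. Its arguments: {"type":"object","properties":{"increments":{"type":"array","items":{"type":"object","properties":{"tx":{"type":"number"},"ty":{"type":"number"},"tz":{"type":"number"},"rx":{"type":"number"},"ry":{"type":"number"},"rz":{"type":"number"},"hand":{"type":"number"}}}},"force":{"type":"number"}},"required":["increments"]}

```bash
mkdir -p pics; ls; python3 - <<'E'
from cell import ctrl
import cv2
s=ctrl.sense(); print(s['eef_pos'],s['eef_rot'],s['t'],ctrl.tip_reach)
for c in ('side','top'):
    p=ctrl.snapshot(c); cv2.imwrite(f'pics/{c}0.png',p['image']); print(c,p['mtx'].tolist() if hasattr(p['mtx'],'tolist') else p['mtx'],p['position'],p['rotation'],[k for k in p])
    for n in ('press_mark','cover_hinge','cover_edge','start_button_face','stop_button_face','pump','yeast_jar','steel_cup','cap_tub'):
        print(n,[(d['location'],round(d['confidence'],2)) for d in ctrl.pinpoint(c,n)][:3])
E
```

```text
pics
[ 0.27188648 -0.61735815  0.24742659] [ 9.78560237e-01  2.05959138e-01 -2.10071541e-04 -8.06853182e-04] 0.0 0.017
side [[462.0610240224072, 0.0, 319.49343967861046], [0.0, 462.0610240224072, 198.5571735214364], [0.0, 0.0, 1.0]] [0.0087312  1.02155622 0.81167319] [-0.14185936  0.46630336  0.83265529 -0.26291113] ['image', 'mtx', 'position', 'rotation']
press_mark [([342.7, 186.3], 0.93)]
cover_hinge [([292.2, 182.4], 0.75)]
cover_edge [([344.9, 173.1], 0.68)]
start_button_face []
stop_button_face []
pump [([306.0, 238.5], 0.76)]
yeast_jar [([254.6, 258.6], 0.89), ([278.2, 277.2], 0.75), ([364.6, 216.7], 0.59)]
steel_cup [([261.7, 307.2], 0.8)]
cap_tub [([292.9, 182.8], 0.64), ([412.5, 223.2], 0.58)]
top [[446.4058762538386, 0.0, 318.8080374310065], [0.0, 446.4058762538386, 201.36629024848722], [0.0, 0.0, 1.0]] [0.32395259 0.16515857 1.35995929] [ 0.06952412 -0.06621782 -0.69393524  0.71360737] ['image', 'mtx', 'position', 'rotation']
press_mark [([340.4, 201.6], 0.6)]
cover_hinge [([293.4, 169.8], 0.94)]
cover_edge [([347.3, 194.5], 0.64)]
start_button_face [([239.0, 203.2], 0.7)]
stop_button_face []
pump [([324.3, 182.3], 0.72)]
yeast_jar [([396.1, 203.8], 0.88), ([280.1, 163.8], 0.65), ([274.0, 189.4], 0.56)]
steel_cup [([239.5, 200.7], 0.68)]
cap_tub [([413.4, 256.6], 0.72), ([348.2, 195.8], 0.27)]
```

View pics/side0.png

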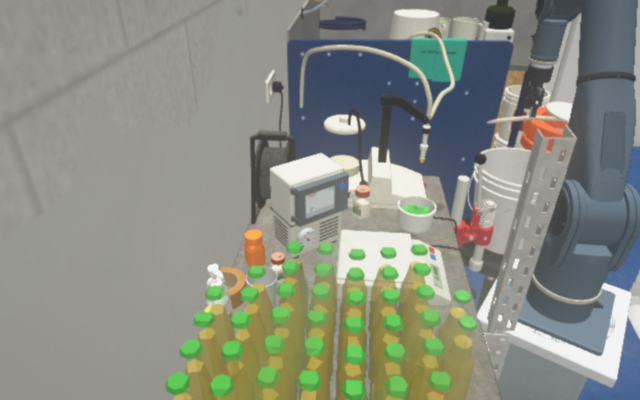

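View pics/top0.png

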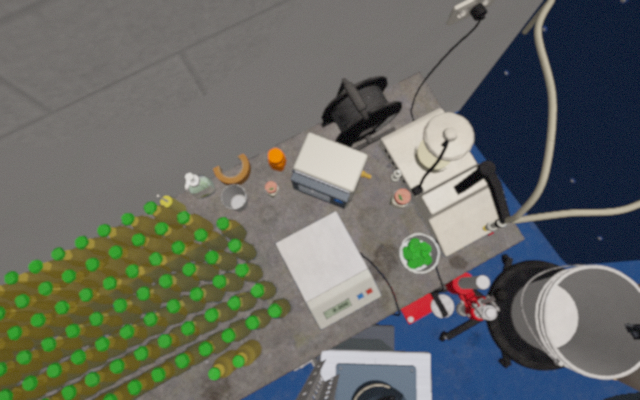

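```bash
cat > h.py <<'E'
import numpy as np,cv2
from scipy.spatial.transform import Rotation as R
from scipy.optimize import least_squares
from cell import ctrl
K={'side':(np.array([[462.061,0,319.493],[0,462.061,198.557],[0,0,1]]),np.array([0.0087312,1.02155622,0.81167319]),R.from_quat([-0.14185936,0.46630336,0.83265529,-0.26291113])),
'top':(np.array([[446.406,0,318.808],[0,446.406,201.366],[0,0,1]]),np.array([0.32395259,0.16515857,1.35995929]),R.from_quat([0.06952412,-0.06621782,-0.69393524,0.71360737]))}
def proj(c,X):
    M,p,r=K[c]; v=r.inv().apply(np.atleast_2d(X)-p)*[1,-1,-1]; v=v@M.T; return v[:,:2]/v[:,2:]
def onz(c,uv,z):
    M,p,r=K[c]; d=r.apply(np.linalg.solve(M,[uv[0],uv[1],1])*[1,-1,-1]); return p+d*(z-p[2])/d[2]
E
python3 - <<'E'
from h import *
L={'press_mark':(-.083,-.056,.210),'cover_hinge':(-.055,.078,.238),'cover_edge':(-.0685-.003*0,-.078,.238),'pump':(0,0,0)}
O=[('side','press_mark',(342.7,186.3)),('side','cover_hinge',(292.2,182.4)),('side','cover_edge',(344.9,173.1)),
('top','press_mark',(340.4,201.6)),('top','cover_hinge',(293.4,169.8)),('top','cover_edge',(347.3,194.5))]
def w(q,n): return np.array([q[0],q[1],0])+R.from_euler('z',q[2]).apply(L[n])
f=lambda q: np.concatenate([proj(c,w(q,n))[0]-uv for c,n,uv in O])
for y0 in (0,-.5,.5,1.):
    s=least_squares(f,[.7,0,y0],loss='soft_l1'); print(s.x,s.cost)
print(s.fun.reshape(-1,2).round(1))
for n,z in(('pump',0),):
    print(onz('top',(324.3,182.3),0))
for c,n,uv in (('top','jar',(396.1,203.8)),('top','j2',(280.1,163.8)),('top','j3',(274,189.4)),('side','j1',(254.6,258.6)),('side','j2',(278.2,277.2)),('side','j3',(364.6,216.7)),('top','cup',(239.5,200.7)),('side','cup',(261.7,307.2)),('top','tub',(413.4,256.6)),('side','tub',(412.5,223.2))): print(c,n,onz(c,uv,0).round(3))
E
```

```text
[ 0.64924014  0.14935683 -0.35637683] 9.221457803775005
[ 0.64924014  0.14935683 -0.35637683] 9.221457803775163
[ 0.64924014  0.14935683 -0.35637685] 9.221457803775209
[ 0.64924014  0.14935683 -0.35637684] 9.221457803775092
[[-0.6 -1.6]
 [ 0.4  2.9]
 [ 0.9 -2.3]
 [-3.3 -1.3]
 [ 0.1 -0.4]
 [ 0.3  1.7]]
[0.64982354 0.15983529 0.        ]
top jar [ 0.588 -0.064  0.   ]
top j2 [0.706 0.301 0.   ]
top j3 [0.623 0.316 0.   ]
side j1 [0.719 0.3   0.   ]
side j2 [0.617 0.321 0.   ]
side j3 [ 0.576 -0.057  0.   ]
top cup [0.584 0.422 0.   ]
side cup [0.581 0.429 0.   ]
top tub [ 0.426 -0.116  0.   ]
side tub [ 0.437 -0.112  0.   ]
```

The side view shows the pump at about (310,195), with the blue mark at (341,185). The tub is at (416,210) and the jar at (362,200). In the top view the pump is at (328,170), the tub at (418,252), the jar at (400,197), the cup at (236,197), and a perforated post stands near the base at about (312,380). Next I'll check the fit with an overlay.

```bash
python3 - <<'E'
from h import *
q=(.64924,.14936,-.35638)
B=[(x,y,z) for x in(-.055,.055) for y in(-.085,.085) for z in(0,.245)]+[(-.083,-.056,.21),(-.077,-.078,.238),(-.077,.078,.238),(-.077,-.078,.13)]
W=np.array([q[0],q[1],0])+R.from_euler('z',q[2]).apply(B)
out=[]
for c,(x0,y0,w,h) in(('side',(230,130,140,140)),('top',(260,110,140,140))):
    im=cv2.imread(f'pics/{c}0.png')[y0:y0+h,x0:x0+w]; im=cv2.resize(im,None,fx=4,fy=4,interpolation=cv2.INTER_CUBIC)
    for i,u in enumerate(proj(c,W)):
        cv2.circle(im,tuple(int(v) for v in (u-[x0,y0])*4),2,(0,0,255) if i<8 else (0,255,0),-1)
    out.append(cv2.resize(im,(400,400)))
cv2.imwrite('pics/ov.png',np.hstack(out))
print(proj('top',[[0,0,0],[.2,0,0],[.4,-.4,.3],[.4,-.2,.3]]))
im=cv2.imread('pics/top0.png')[150:400,280:640];cv2.imwrite('pics/tr.png',cv2.resize(im,None,fx=2.2,fy=2.2,interpolation=cv2.INTER_CUBIC))
E
```

```text
[[374.50328057 405.74886244]
 [374.79692675 332.91774475]
 [560.60747389 262.27128418]
 [475.45814603 259.8752347 ]]
```

View pics/ov.png

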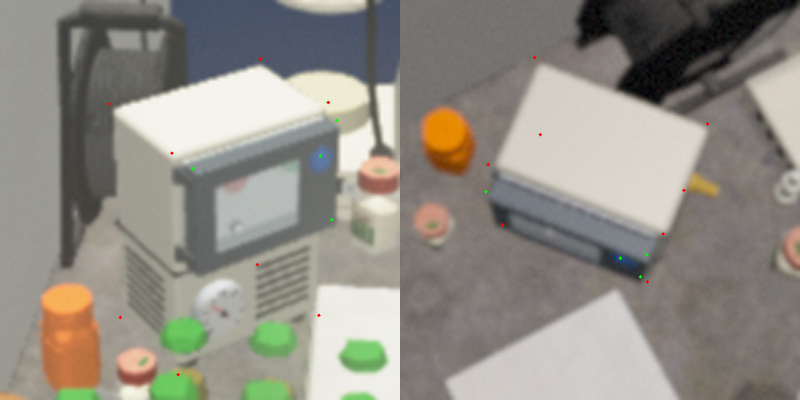

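View pics/tr.png

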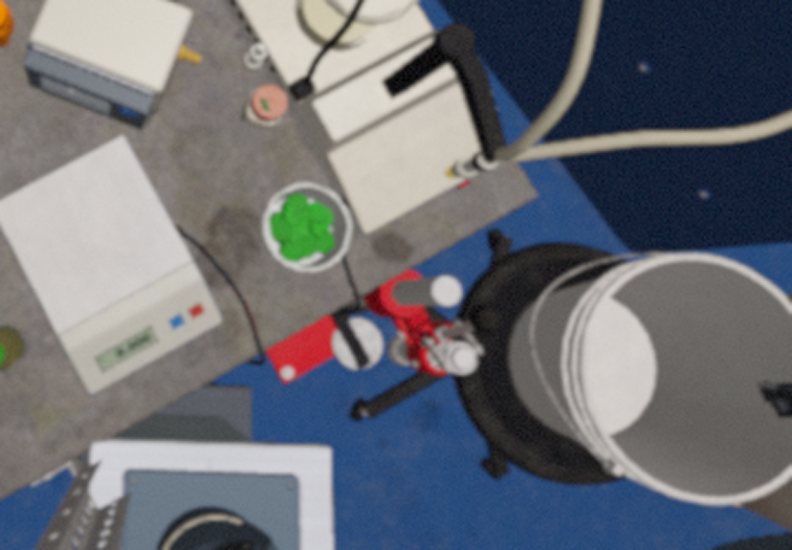

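```bash
python3 - <<'E'
from h import *
s=140/400
C=[('side',(-.055,.085),(177,163)),('side',(.055,.085),(115,110)),('side',(.055,-.085),(260,66)),('side',(-.055,-.085),(330,115)),
('top',(-.055,.085),(97,165)),('top',(.055,.085),(141,65)),('top',(.055,-.085),(306,125)),('top',(-.055,-.085),(262,235))]
O0={'side':(230,130),'top':(260,110)}
def P(q,l): return np.array([q[0],q[1],q[4] if len(q)>4 else 0])+R.from_euler('z',q[2]).apply(l)
M=[('side',(320,158)),('top',(230,260))]
def f(q):
    k=q[3]
    r=[proj(c,P(q,(xy[0]-k*np.sign(xy[0]),xy[1]-k*np.sign(xy[1]),.245)))[0]-(np.array(uv)*s+O0[c]) for c,xy,uv in C]
    r+=[proj(c,P(q,(-.083,-.056,.21)))[0]-(np.array(uv)*s+O0[c]) for c,uv in M]
    return np.concatenate(r)
for q0 in ([.65,.15,-.36,0],[.65,.15,-.36,0,0]):
    r=least_squares(f,q0); print(r.x,r.cost); print(r.fun.reshape(-1,2).round(1).tolist())
E
```

```text
[ 0.64605537  0.14834291 -0.34838442  0.00216654] 30.705731080514585
[[0.0, -3.8], [0.1, -1.7], [0.7, -1.9], [-0.5, -4.6], [-1.6, 1.0], [-1.8, -0.2], [-0.3, 1.1], [0.6, -0.4], [1.5, -0.6], [-2.7, 0.4]]
[ 0.64979661  0.14495905 -0.34909159  0.00170003 -0.01023025] 10.013573111545833
[[-0.3, -1.1], [-0.2, 0.8], [0.4, 0.5], [-1.0, -2.0], [-0.3, 0.8], [-0.4, -0.4], [0.8, 0.8], [1.8, -0.7], [0.8, 1.9], [-1.6, -0.2]]
```

The overlay shows the fit is right to a few mm. The refit gives the pump at about (0.648, 0.147) with yaw -0.35. Next I'll triangulate the tall obstacles on the way: the capper ball, the lamp arm and the post.

```bash
python3 - <<'E'
from h import *
def tri(a,b):
    r=least_squares(lambda X:np.concatenate([proj('side',X)[0]-a,proj('top',X)[0]-b]),[.4,-.1,.2]); return r.x.round(3),r.cost.round(1)
print('ball',tri((480,158),(443.6,336)))
print('ball2',tri((480,158),(489,312)))
print('redtop',tri((490,206),(482,283)))
print('greytube',tri((462,180),(482,283)))
print('bend',tri((425,122),(487,168)))
print('bend2',tri((385,100),(487,168)))
print('tip',tri((424,128),(497,225)))
print('post',tri((568,133),(322,352)),tri((545,128),(322,352)),tri((545,128),(310,385)))
print('lamp',tri((345,125),(447,137)))
print(ctrl.sense()['wrist_force'])
E
python3 - <<'E'
import cv2,numpy as np
a=cv2.imread('pics/side0.png')[80:400,370:640]
cv2.imwrite('pics/sr.png',cv2.resize(a,None,fx=1.85,fy=1.85,interpolation=cv2.INTER_CUBIC))
E
```

```text
ball (array([ 0.248, -0.121,  0.274]), np.float64(151.8))
ball2 (array([ 0.292, -0.258,  0.206]), np.float64(46.3))
redtop (array([ 0.314, -0.329,  0.   ]), np.float64(209.3))
greytube (array([ 0.354, -0.283,  0.101]), np.float64(2.0))
bend (array([ 0.587, -0.268,  0.261]), np.float64(540.4))
bend2 (array([ 0.62 , -0.228,  0.323]), np.float64(0.8))
tip (array([ 0.497, -0.276,  0.244]), np.float64(3.9))
post (array([0.138, 0.141, 0.469]), np.float64(1435.9)) (array([0.159, 0.145, 0.475]), np.float64(698.2)) (array([0.13 , 0.173, 0.491]), np.float64(129.6))
lamp (array([ 0.724, -0.159,  0.239]), np.float64(0.0))
[-1.51419838  0.41296635  0.37889909]
```

View pics/sr.png

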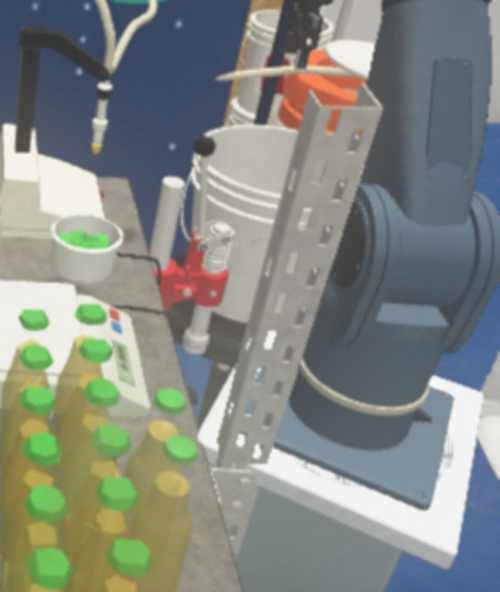

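The crop shows the tall perforated post beside the base, with its top at about image (556,131). The capper and corker stand to the right of the path. I'll raise first, then travel at reduced radius, checking as I go.

play_rows(increments=[{"tz": -40, "hand": 0}, {"tz": -80, "hand": 0}, {"tz": -120, "hand": 0}, {"tz": -152, "hand": 0}, {"tx": 40, "ty": -42, "tz": -152, "rz": 7, "hand": 0}, {"tx": 80, "ty": -84, "tz": -152, "rz": 15, "hand": 0}, {"tx": 120, "ty": -126, "tz": -152, "rz": 22, "hand": 0}, {"tx": 159, "ty": -168, "tz": -152, "rz": 30, "hand": 0}, {"tx": 190, "ty": -209, "tz": -152, "rz": 37, "hand": 0}, {"tx": 221, "ty": -250, "tz": -152, "rz": 44, "hand": 0}, {"tx": 252, "ty": -291, "tz": -152, "rz": 44, "hand": 0}, {"tx": 283, "ty": -332, "tz": -152, "rz": 44, "hand": 0}, {"tx": 314, "ty": -373, "tz": -152, "rz": 44, "hand": 0}, {"tx": 344, "ty": -414, "tz": -152, "rz": 44, "hand": 0}, {"tx": 344, "ty": -414, "tz": -152, "rz": 44, "hand": 0}, {"tx": 344, "ty": -414, "tz": -152, "rz": 44, "hand": 0}])

```text
invalid input
```

```bash
python3 - <<'E'
from h import *
s=ctrl.sense(); r=R.from_quat(s['eef_rot']); print(s['t'],s['eef_pos'],r.as_matrix().round(3).tolist(),s['joint_pos'],s['tau'],s['wrist_force'])
print('post foot', [onz('side',(497,331),z).round(3).tolist() for z in(-.1,0)],[onz('top',(323,359),z).round(3).tolist() for z in (-.1,0,.2)])
cv2.imwrite('pics/side1.png',ctrl.snapshot('side')['image'])
E
```

```text
1.0 [ 0.27203355 -0.61774423  0.24831024] [[0.915, 0.403, -0.0], [0.403, -0.915, 0.0], [0.0, -0.0, -1.0]] [ 1.0721937   0.57566826  0.02489874  1.43709977 -0.015004    1.12904346
 -0.05651352] [ 8.61600492e-04 -7.65506530e+01  2.24892274e+00 -2.86304212e+01
  1.51968305e-02  2.84127178e-03  2.97284816e-05] [-1.51419838  0.41296635  0.37889909]
post foot [[0.102, 0.07, -0.1], [0.092, 0.175, 0.0]] [[0.108, 0.149, -0.1], [0.123, 0.15, 0.0], [0.152, 0.152, 0.2]]
```

View pics/side1.png

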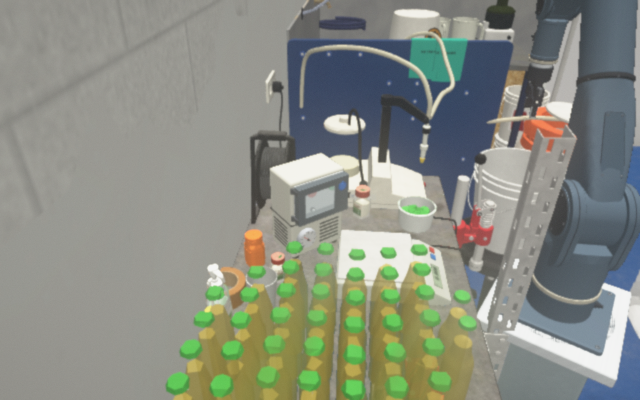

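The arm hasn't moved: the call was refused as invalid and the picture matches the first one. I'll try fully specified rows.

play_rows(increments=[{"tx": 0, "ty": 0, "tz": -40, "rx": 0, "ry": 0, "rz": 0, "hand": 0}, {"tx": 0, "ty": 0, "tz": -80, "rx": 0, "ry": 0, "rz": 0, "hand": 0}, {"tx": 0, "ty": 0, "tz": -120, "rx": 0, "ry": 0, "rz": 0, "hand": 0}, {"tx": 0, "ty": 0, "tz": -152, "rx": 0, "ry": 0, "rz": 0, "hand": 0}], force=20)

```text
t: 1.45
eef_pos: [0.272, -0.6178, 0.403]
eef_rot: [0.979, 0.206, 0.0, 0.001]
wrist_force: [0.2, -0.2, -0.9]
opening: 0.0279
grasp_force: 0.0
```

play_rows(increments=[{"tx": 40, "ty": -42, "tz": 0, "rx": 0, "ry": 0, "rz": 7, "hand": 0}, {"tx": 80, "ty": -84, "tz": 0, "rx": 0, "ry": 0, "rz": 15, "hand": 0}, {"tx": 120, "ty": -126, "tz": 0, "rx": 0, "ry": 0, "rz": 22, "hand": 0}, {"tx": 159, "ty": -168, "tz": 0, "rx": 0, "ry": 0, "rz": 30, "hand": 0}, {"tx": 190, "ty": -209, "tz": 0, "rx": 0, "ry": 0, "rz": 37, "hand": 0}, {"tx": 221, "ty": -250, "tz": 0, "rx": 0, "ry": 0, "rz": 44, "hand": 0}, {"tx": 252, "ty": -291, "tz": 0, "rx": 0, "ry": 0, "rz": 44, "hand": 0}, {"tx": 283, "ty": -332, "tz": 0, "rx": 0, "ry": 0, "rz": 44, "hand": 0}, {"tx": 314, "ty": -373, "tz": 0, "rx": 0, "ry": 0, "rz": 44, "hand": 0}, {"tx": 344, "ty": -414, "tz": 0, "rx": 0, "ry": 0, "rz": 44, "hand": 0}, {"tx": 344, "ty": -414, "tz": 0, "rx": 0, "ry": 0, "rz": 44, "hand": 0}, {"tx": 344, "ty": -414, "tz": 0, "rx": 0, "ry": 0, "rz": 44, "hand": 0}], force=20)

```text
t: 2.65
eef_pos: [0.421, -0.0948, 0.4007]
eef_rot: [0.985, -0.171, 0.0, -0.001]
wrist_force: [-1.0, -0.4, -0.1]
opening: -0.0002
grasp_force: 0.0
```

```bash
python3 - <<'E'
from h import *
s=ctrl.sense(); r=R.from_quat(s['eef_rot']); print(s['t'],s['eef_pos'],r.as_matrix().round(3).tolist(),s['joint_pos'].round(3),s['tau'].round(2),s['wrist_force'])
cv2.imwrite('pics/side2.png',ctrl.snapshot('side')['image'])
E
```

```text
2.65 [ 0.42100638 -0.09479683  0.40065434] [[0.941, -0.338, 0.001], [-0.338, -0.941, 0.002], [0.001, -0.002, -1.0]] [ 0.204  0.091 -0.1    1.756  0.007  1.294 -1.813] [ -1.85 -39.04  -1.5  -30.34  -0.24   0.    -1.54] [-1.04522674 -0.44817423 -0.09974585]
```

View pics/side2.png

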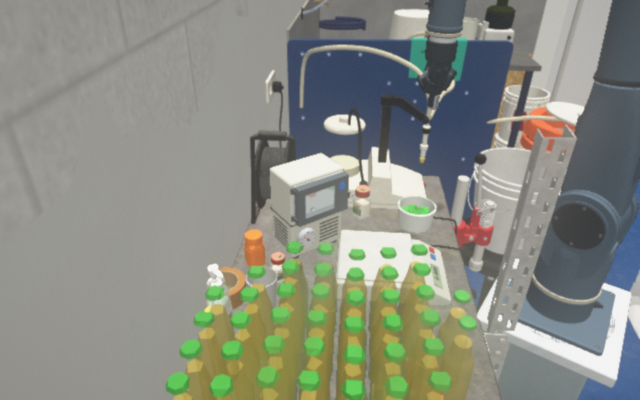

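The fingers are shut, the arm is high at about (437,80), and it's well clear of the post. I'll move in front of the mark and lower.

play_rows(increments=[{"tx": -4, "ty": -40, "tz": 0, "rx": 0, "ry": 0, "rz": 0, "hand": 0}, {"tx": -8, "ty": -80, "tz": 0, "rx": 0, "ry": 0, "rz": 0, "hand": 0}, {"tx": -12, "ty": -120, "tz": 0, "rx": 0, "ry": 0, "rz": 0, "hand": 0}, {"tx": -16, "ty": -160, "tz": 0, "rx": 0, "ry": 0, "rz": 0, "hand": 0}, {"tx": -20, "ty": -200, "tz": 0, "rx": 0, "ry": 0, "rz": 0, "hand": 0}, {"tx": -23, "ty": -235, "tz": 0, "rx": 0, "ry": 0, "rz": 0, "hand": 0}, {"tx": -23, "ty": -249, "tz": 20, "rx": 0, "ry": 0, "rz": 0, "hand": 0}, {"tx": -23, "ty": -249, "tz": 60, "rx": 0, "ry": 0, "rz": 0, "hand": 0}, {"tx": -23, "ty": -249, "tz": 100, "rx": 0, "ry": 0, "rz": 0, "hand": 0}, {"tx": -23, "ty": -249, "tz": 140, "rx": 0, "ry": 0, "rz": 0, "hand": 0}, {"tx": -23, "ty": -249, "tz": 170, "rx": 0, "ry": 0, "rz": 0, "hand": 0}, {"tx": -23, "ty": -249, "tz": 186, "rx": 0, "ry": 0, "rz": 0, "hand": 0}, {"tx": -23, "ty": -249, "tz": 186, "rx": 0, "ry": 0, "rz": 0, "hand": 0}, {"tx": -23, "ty": -249, "tz": 186, "rx": 0, "ry": 0, "rz": 0, "hand": 0}], force=20)

```text
t: 4.1
eef_pos: [0.4852, 0.1405, 0.2147]
eef_rot: [0.984, -0.176, 0.0, 0.0]
wrist_force: [0.1, -0.3, 1.0]
opening: -0.0001
grasp_force: 0.0
```

```bash
python3 - <<'E'
from h import *
s=ctrl.sense(); r=R.from_quat(s['eef_rot']); print(s['t'],s['eef_pos'],r.as_matrix().round(3).tolist(),s['joint_pos'].round(3),s['tau'].round(2),s['wrist_force'])
o=[]
for c,(x0,y0) in(('side',(240,100)),('top',(250,110))):
    im=ctrl.snapshot(c)['image']
    for u in proj(c,[s['eef_pos']+[0,0,-.017],[.551,.123,.21]]): cv2.circle(im,tuple(int(v) for v in u),1,(0,0,255),-1)
    print(c,proj(c,[s['eef_pos']+[0,0,-.017]]),[d['location'] for d in ctrl.pinpoint(c,'press_mark')])
    o.append(cv2.resize(im[y0:y0+140,x0:x0+140],(400,400),interpolation=cv2.INTER_CUBIC))
cv2.imwrite('pics/pre.png',np.hstack(o))
E
```

```text
4.1 [0.48516079 0.14048918 0.21473543] [[0.938, -0.347, 0.0], [-0.347, -0.938, -0.0], [0.0, 0.0, -1.0]] [-0.171  0.37  -0.28   1.919  0.132  0.87  -2.443] [ 4.000e-02 -5.379e+01 -1.660e+00 -2.307e+01  5.000e-02 -7.000e-02
 -1.000e-02] [ 0.13167946 -0.34203532  0.95633949]
side [[361.12881635 198.90102014]] [[341.9, 185.8]]
top [[330.81252586 225.9954397 ]] [[412.2, 255.1]]
```

View pics/pre.png

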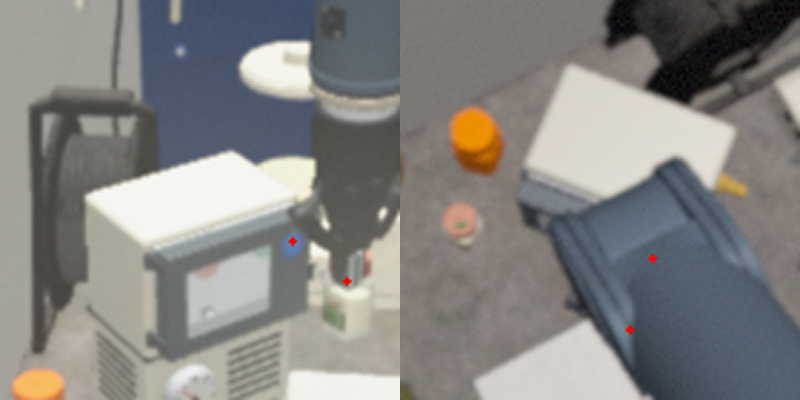

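The side view shows the predicted mark landing on the blue disc at crop (292,241), and the fingertip projection agrees at (347,282). I'll approach to just short of contact.

play_rows(increments=[{"tx": 20, "ty": -6, "tz": 0, "rx": 0, "ry": 0, "rz": 0, "hand": 0}, {"tx": 35, "ty": -6, "tz": 0, "rx": 0, "ry": 0, "rz": 0, "hand": 0}, {"tx": 43, "ty": -6, "tz": 0, "rx": 0, "ry": 0, "rz": 0, "hand": 0}, {"tx": 47, "ty": -6, "tz": 0, "rx": 0, "ry": 0, "rz": 0, "hand": 0}, {"tx": 47, "ty": -6, "tz": 0, "rx": 0, "ry": 0, "rz": 0, "hand": 0}, {"tx": 47, "ty": -6, "tz": 0, "rx": 0, "ry": 0, "rz": 0, "hand": 0}], force=20)

```text
t: 4.9
eef_pos: [0.5302, 0.1308, 0.2143]
eef_rot: [0.984, -0.176, -0.0, 0.0]
wrist_force: [1.2, 0.9, -1.1]
opening: -0.0001
grasp_force: 0.0
```

play_rows(increments=[{"tx": 1, "ty": 0, "tz": 0, "rx": 0, "ry": 0, "rz": 0, "hand": 0}, {"tx": 2, "ty": 0, "tz": 0, "rx": 0, "ry": 0, "rz": 0, "hand": 0}, {"tx": 3, "ty": 0, "tz": 0, "rx": 0, "ry": 0, "rz": 0, "hand": 0}, {"tx": 4, "ty": 0, "tz": 0, "rx": 0, "ry": 0, "rz": 0, "hand": 0}, {"tx": 4, "ty": 0, "tz": 0, "rx": 0, "ry": 0, "rz": 0, "hand": 0}], force=20)

```text
t: 5.4
eef_pos: [0.5346, 0.1293, 0.2143]
eef_rot: [0.984, -0.176, 0.0, -0.0]
wrist_force: [-0.2, 0.1, -0.2]
opening: -0.0003
grasp_force: 0.0
```

play_rows(increments=[{"tx": 1, "ty": 0, "tz": 0, "rx": 0, "ry": 0, "rz": 0, "hand": 0}, {"tx": 2, "ty": 0, "tz": 0, "rx": 0, "ry": 0, "rz": 0, "hand": 0}, {"tx": 3, "ty": 0, "tz": 0, "rx": 0, "ry": 0, "rz": 0, "hand": 0}, {"tx": 3, "ty": 0, "tz": 0, "rx": 0, "ry": 0, "rz": 0, "hand": 0}], force=20)

```text
t: 5.8
eef_pos: [0.5375, 0.1282, 0.2143]
eef_rot: [0.984, -0.176, 0.0, -0.0]
wrist_force: [-0.4, -0.6, -0.3]
opening: 0.0004
grasp_force: 0.0
```

play_rows(increments=[{"tx": 1, "ty": 0, "tz": 0, "rx": 0, "ry": 0, "rz": 0, "hand": 0}, {"tx": 2, "ty": 0, "tz": 0, "rx": 0, "ry": 0, "rz": 0, "hand": 0}, {"tx": 3, "ty": 0, "tz": 0, "rx": 0, "ry": 0, "rz": 0, "hand": 0}, {"tx": 3, "ty": 0, "tz": 0, "rx": 0, "ry": 0, "rz": 0, "hand": 0}], force=20)

```text
t: 6.2
eef_pos: [0.54, 0.1273, 0.2143]
eef_rot: [0.984, -0.176, -0.0, 0.0]
wrist_force: [-0.8, 0.9, 0.3]
opening: -0.0001
grasp_force: 0.5
```

play_rows(increments=[{"tx": 1, "ty": 0, "tz": 0, "rx": 0, "ry": 0, "rz": 0, "hand": 0}, {"tx": 2, "ty": 0, "tz": 0, "rx": 0, "ry": 0, "rz": 0, "hand": 0}, {"tx": 2, "ty": 0, "tz": 0, "rx": 0, "ry": 0, "rz": 0, "hand": 0}], force=20)

```text
t: 6.5
eef_pos: [0.5413, 0.1265, 0.2142]
eef_rot: [0.984, -0.176, -0.001, 0.0]
wrist_force: [-5.2, 0.6, 3.2]
opening: 0.0001
grasp_force: 2.3
```

Contact came right where predicted, at about 5 N. I'll press about 3 mm more, in small steps.

play_rows(increments=[{"tx": 1, "ty": 0, "tz": 0, "rx": 0, "ry": 0, "rz": 0, "hand": 0}, {"tx": 2, "ty": 0, "tz": 0, "rx": 0, "ry": 0, "rz": 0, "hand": 0}, {"tx": 2, "ty": 0, "tz": 0, "rx": 0, "ry": 0, "rz": 0, "hand": 0}], force=20)

```text
t: 6.8
eef_pos: [0.5433, 0.1254, 0.2141]
eef_rot: [0.984, -0.176, -0.001, 0.0]
wrist_force: [-5.4, -0.4, 1.8]
opening: 0.0
grasp_force: 1.8
```

play_rows(increments=[{"tx": 1, "ty": 0, "tz": 0, "rx": 0, "ry": 0, "rz": 0, "hand": 0}, {"tx": 1.5, "ty": 0, "tz": 0, "rx": 0, "ry": 0, "rz": 0, "hand": 0}, {"tx": 1.5, "ty": 0, "tz": 0, "rx": 0, "ry": 0, "rz": 0, "hand": 0}], force=20)

```text
t: 7.1
eef_pos: [0.5439, 0.1252, 0.214]
eef_rot: [0.984, -0.176, -0.001, 0.001]
wrist_force: [-8.1, -1.1, 4.4]
opening: 0.0003
grasp_force: 2.8
```

The force is rising against the stop, so the catch should have let go. I'll draw back.

play_rows(increments=[{"tx": -5, "ty": 0, "tz": 0, "rx": 0, "ry": 0, "rz": 0, "hand": 0}, {"tx": -20, "ty": 0, "tz": 0, "rx": 0, "ry": 0, "rz": 0, "hand": 0}, {"tx": -40, "ty": 0, "tz": 0, "rx": 0, "ry": 0, "rz": 0, "hand": 0}, {"tx": -60, "ty": 0, "tz": 0, "rx": 0, "ry": 0, "rz": 0, "hand": 0}, {"tx": -80, "ty": 0, "tz": 0, "rx": 0, "ry": 0, "rz": 0, "hand": 0}, {"tx": -100, "ty": 0, "tz": 0, "rx": 0, "ry": 0, "rz": 0, "hand": 0}, {"tx": -112, "ty": 0, "tz": 0, "rx": 0, "ry": 0, "rz": 0, "hand": 0}, {"tx": -112, "ty": 0, "tz": 0, "rx": 0, "ry": 0, "rz": 0, "hand": 0}, {"tx": -112, "ty": 0, "tz": 0, "rx": 0, "ry": 0, "rz": 0, "hand": 0}], force=20)

```text
t: 8.0
eef_pos: [0.4411, 0.1641, 0.2146]
eef_rot: [0.984, -0.176, 0.001, -0.0]
wrist_force: [0.1, 0.9, -0.7]
opening: 0.0001
grasp_force: 0.0
```

```bash
python3 - <<'E'
from h import *
s=ctrl.sense(); print(s['t'],s['eef_pos'],s['joint_pos'].round(3),s['wrist_force'])
q=(.648,.147,-.35)
o=[]
for c,(x0,y0) in(('side',(240,100)),('top',(250,110))):
    im=ctrl.snapshot(c)['image']
    for n in('cover_edge','cover_hinge','press_mark'): print(c,n,[(d['location'],round(d['confidence'],2)) for d in ctrl.pinpoint(c,n)][:2])
    for a in np.arange(.3,.8,.1):
        e=np.array([-.055,.078,.238])+R.from_euler('z',-a).apply([-.0135,-.156,0])
        print(a,proj(c,np.array([q[0],q[1],0])+R.from_euler('z',q[2]).apply(e))[0].round(1))
    o.append(cv2.resize(im[y0:y0+140,x0:x0+140],(400,400),interpolation=cv2.INTER_CUBIC))
cv2.imwrite('pics/ajar.png',np.hstack(o))
E
```

```text
8.0 [0.44114411 0.16407322 0.21455087] [-0.232  0.323 -0.296  1.999  0.126  0.836 -2.522] [ 0.07867545  0.86695823 -0.66221451]
side cover_edge [([352.8, 186.7], 0.8)]
side cover_hinge [([290.0, 185.9], 0.61)]
side press_mark [([348.5, 199.1], 0.71)]
0.3 [354.4 178.6]
0.4 [355.8 181.6]
0.5 [356.8 184.7]
0.6000000000000001 [357.  187.9]
0.7000000000000002 [356.7 191.1]
top cover_edge [([236.4, 199.9], 0.59)]
top cover_hinge [([293.9, 172.0], 0.63)]
top press_mark []
0.3 [338.3 211.3]
0.4 [333.9 215.4]
0.5 [329.  219.2]
0.6000000000000001 [323.8 222.4]
0.7000000000000002 [318.3 225.1]
```

View pics/ajar.png

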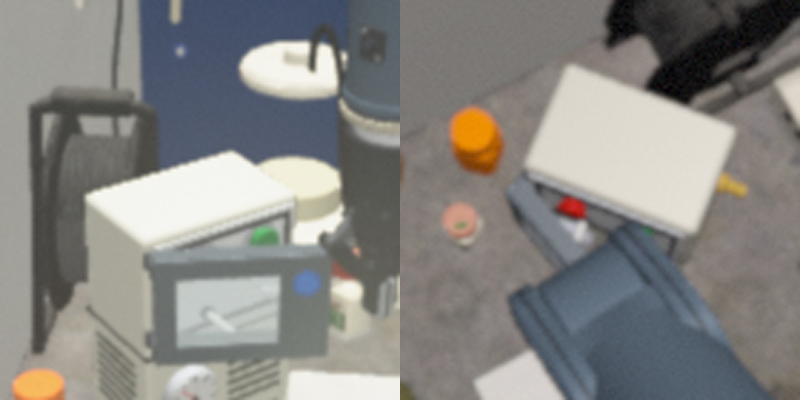

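The crop shows the cover ajar at about 0.5 to 0.55 rad, with its free edge at crop (325,255) and the green button visible behind it. I'll go round the free edge and in behind it.

play_rows(increments=[{"tx": 0, "ty": 15, "tz": -7, "rx": 0, "ry": 0, "rz": 0, "hand": 0}, {"tx": 0, "ty": 35, "tz": -7, "rx": 0, "ry": 0, "rz": 0, "hand": 0}, {"tx": 0, "ty": 52, "tz": -7, "rx": 0, "ry": 0, "rz": 0, "hand": 0}, {"tx": 5, "ty": 52, "tz": -7, "rx": 0, "ry": 0, "rz": 0, "hand": 0}, {"tx": 25, "ty": 52, "tz": -7, "rx": 0, "ry": 0, "rz": 0, "hand": 0}, {"tx": 45, "ty": 52, "tz": -7, "rx": 0, "ry": 0, "rz": 0, "hand": 0}, {"tx": 65, "ty": 52, "tz": -7, "rx": 0, "ry": 0, "rz": 0, "hand": 0}, {"tx": 75, "ty": 52, "tz": -7, "rx": 0, "ry": 0, "rz": 0, "hand": 0}, {"tx": 75, "ty": 52, "tz": -7, "rx": 0, "ry": 0, "rz": 0, "hand": 0}, {"tx": 75, "ty": 52, "tz": -7, "rx": 0, "ry": 0, "rz": 0, "hand": 0}], force=20)

```text
t: 9.4
eef_pos: [0.492, 0.0899, 0.221]
eef_rot: [0.984, -0.175, -0.0, -0.0]
wrist_force: [0.1, -0.4, -0.2]
opening: 0.0001
grasp_force: 0.0
```

play_rows(increments=[{"tx": 0, "ty": -10, "tz": 0, "rx": 0, "ry": 0, "rz": 0, "hand": 0}, {"tx": 0, "ty": -20, "tz": 0, "rx": 0, "ry": 0, "rz": 0, "hand": 0}, {"tx": 0, "ty": -30, "tz": 0, "rx": 0, "ry": 0, "rz": 0, "hand": 0}, {"tx": 0, "ty": -40, "tz": 0, "rx": 0, "ry": 0, "rz": 0, "hand": 0}, {"tx": 0, "ty": -50, "tz": 0, "rx": 0, "ry": 0, "rz": 0, "hand": 0}, {"tx": 0, "ty": -60, "tz": 0, "rx": 0, "ry": 0, "rz": 0, "hand": 0}, {"tx": 0, "ty": -70, "tz": 0, "rx": 0, "ry": 0, "rz": 0, "hand": 0}, {"tx": 0, "ty": -80, "tz": 0, "rx": 0, "ry": 0, "rz": 0, "hand": 0}, {"tx": 0, "ty": -90, "tz": 0, "rx": 0, "ry": 0, "rz": 0, "hand": 0}, {"tx": 0, "ty": -100, "tz": 0, "rx": 0, "ry": 0, "rz": 0, "hand": 0}], force=20)

```text
t: 10.4
eef_pos: [0.5274, 0.1839, 0.2213]
eef_rot: [0.984, -0.176, -0.0, 0.0]
wrist_force: [0.6, 0.5, -0.1]
opening: 0.0001
grasp_force: 0.1
```

play_rows(increments=[{"tx": 0, "ty": -8, "tz": 0, "rx": 0, "ry": 0, "rz": 0, "hand": 0}, {"tx": 0, "ty": -16, "tz": 0, "rx": 0, "ry": 0, "rz": 0, "hand": 0}, {"tx": 0, "ty": -24, "tz": 0, "rx": 0, "ry": 0, "rz": 0, "hand": 0}, {"tx": 0, "ty": -32, "tz": 0, "rx": 0, "ry": 0, "rz": 0, "hand": 0}, {"tx": 0, "ty": -40, "tz": 0, "rx": 0, "ry": 0, "rz": 0, "hand": 0}, {"tx": 0, "ty": -48, "tz": 0, "rx": 0, "ry": 0, "rz": 0, "hand": 0}, {"tx": 0, "ty": -56, "tz": 0, "rx": 0, "ry": 0, "rz": 0, "hand": 0}, {"tx": 0, "ty": -64, "tz": 0, "rx": 0, "ry": 0, "rz": 0, "hand": 0}, {"tx": 0, "ty": -72, "tz": 0, "rx": 0, "ry": 0, "rz": 0, "hand": 0}, {"tx": 0, "ty": -72, "tz": 0, "rx": 0, "ry": 0, "rz": 0, "hand": 0}], force=20)

```text
t: 11.4
eef_pos: [0.5522, 0.2523, 0.2212]
eef_rot: [0.985, -0.175, -0.0, -0.0]
wrist_force: [-0.4, 0.0, 0.1]
opening: -0.0001
grasp_force: 0.0
```

play_rows(increments=[{"tx": 0, "ty": -6, "tz": 0, "rx": 0, "ry": 0, "rz": 0, "hand": 0}, {"tx": 0, "ty": -12, "tz": 0, "rx": 0, "ry": 0, "rz": 0, "hand": 0}, {"tx": 0, "ty": -18, "tz": 0, "rx": 0, "ry": 0, "rz": 0, "hand": 0}, {"tx": 0, "ty": -23, "tz": 0, "rx": 0, "ry": 0, "rz": 0, "hand": 0}, {"tx": 0, "ty": -23, "tz": 0, "rx": 0, "ry": 0, "rz": 0, "hand": 0}], force=20)

```text
t: 11.9
eef_pos: [0.5598, 0.2713, 0.2211]
eef_rot: [0.984, -0.176, -0.0, 0.001]
wrist_force: [-1.7, -4.8, 3.1]
opening: 0.0001
grasp_force: 2.8
```

```bash
python3 - <<'E'
from h import *
s=ctrl.sense(); print(s['t'],s['eef_pos'],s['joint_pos'].round(3),s['wrist_force'],s['tau'].round(1))
q=(.648,.147,-.35)
o=[]
for c,(x0,y0) in(('side',(240,100)),('top',(250,110))):
    im=ctrl.snapshot(c)['image']
    for n in('cover_edge','press_mark'): print(c,n,[(d['location'],round(d['confidence'],2)) for d in ctrl.pinpoint(c,n)][:2])
    for a in (1.2,1.3,1.4,1.5,1.6,1.7):
        e=np.array([-.055,.078,.238])+R.from_euler('z',-a).apply([[-.0135,-.156,0],[-.028,-.134,-.028]])
        print(a,proj(c,np.array([q[0],q[1],0])+R.from_euler('z',q[2]).apply(e)).round(1).tolist())
    o.append(cv2.resize(im[y0:y0+140,x0:x0+140],(400,400),interpolation=cv2.INTER_CUBIC))
cv2.imwrite('pics/open.png',np.hstack(o))
E
```

```text
11.9 [0.55977878 0.27125811 0.22107108] [-0.362  0.528 -0.264  1.614  0.156  1.023 -2.598] [-1.69305343 -4.8307516   3.05209354] [ -2.6 -68.4  -4.4 -28.2  -0.5  -1.5  -0.1]
side cover_edge [([308.4, 218.5], 0.94)]
side press_mark [([301.9, 226.0], 0.69)]
1.2 [[345.0, 206.7], [333.3, 216.7]]
1.3 [[340.7, 209.4], [329.0, 218.8]]
1.4 [[335.8, 211.9], [324.2, 220.8]]
1.5 [[330.4, 214.2], [319.1, 222.4]]
1.6 [[324.5, 216.2], [313.6, 223.8]]
1.7 [[318.1, 217.9], [307.9, 224.9]]
top cover_edge [([256.1, 217.7], 0.83)]
top press_mark [([262.2, 208.6], 0.71)]
1.2 [[288.0, 229.8], [283.3, 222.7]]
1.3 [[281.9, 228.9], [278.3, 221.4]]
1.4 [[275.9, 227.5], [273.4, 219.5]]
1.5 [[270.1, 225.4], [268.8, 217.2]]
1.6 [[264.6, 222.8], [264.4, 214.5]]
1.7 [[259.4, 219.6], [260.3, 211.3]]
```

View pics/open.png

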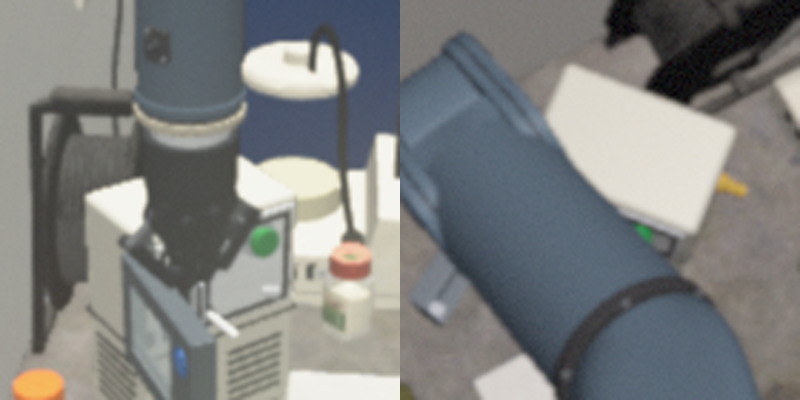

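The cover stands wide open at about its 1.75 stop, and the green button is clear at crop (264,240). I'll move right to face the green button.

play_rows(increments=[{"tx": 0, "ty": 8, "tz": 0, "rx": 0, "ry": 0, "rz": 0, "hand": 0}, {"tx": 0, "ty": 25, "tz": 0, "rx": 0, "ry": 0, "rz": 0, "hand": 0}, {"tx": 0, "ty": 50, "tz": 0, "rx": 0, "ry": 0, "rz": 0, "hand": 0}, {"tx": 0, "ty": 75, "tz": 0, "rx": 0, "ry": 0, "rz": 0, "hand": 0}, {"tx": 0, "ty": 100, "tz": 0, "rx": 0, "ry": 0, "rz": 0, "hand": 0}, {"tx": 0, "ty": 123, "tz": 0, "rx": 0, "ry": 0, "rz": 0, "hand": 0}, {"tx": 10, "ty": 123, "tz": 0, "rx": 0, "ry": 0, "rz": 0, "hand": 0}, {"tx": 25, "ty": 123, "tz": 0, "rx": 0, "ry": 0, "rz": 0, "hand": 0}, {"tx": 32, "ty": 123, "tz": 0, "rx": 0, "ry": 0, "rz": 0, "hand": 0}, {"tx": 35, "ty": 123, "tz": 0, "rx": 0, "ry": 0, "rz": 0, "hand": 0}, {"tx": 35, "ty": 123, "tz": 0, "rx": 0, "ry": 0, "rz": 0, "hand": 0}, {"tx": 35, "ty": 123, "tz": 0, "rx": 0, "ry": 0, "rz": 0, "hand": 0}], force=20)

```text
t: 13.4
eef_pos: [0.5501, 0.1454, 0.2211]
eef_rot: [0.985, -0.175, -0.0, -0.0]
wrist_force: [-0.1, -0.1, 0.2]
opening: 0.0002
grasp_force: 0.0
```

```bash
python3 - <<'E'
from h import *
s=ctrl.sense(); print(s['t'],s['eef_pos'],s['wrist_force'])
q=(.648,.147,-.35)
print(R.from_euler('z',.35).apply(s['eef_pos']-np.array([q[0],q[1],0])))
o=[]
for c,(x0,y0) in(('side',(240,100)),('top',(250,110))):
    im=ctrl.snapshot(c)['image']
    for n in('cover_edge','press_mark','start_button_face','stop_button_face'): print(c,n,[(d['location'],round(d['confidence'],2)) for d in ctrl.pinpoint(c,n)][:2])
    print(proj(c,np.array([q[0],q[1],0])+R.from_euler('z',q[2]).apply([[-.073,-.036,.212],[-.073,.03,.212]])))
E
```

```text
13.4 [0.55006096 0.14541691 0.22105328] [-0.10887423 -0.11135069  0.19322587]
[-0.09145843 -0.0350702   0.22105328]
side cover_edge [([308.8, 219.6], 0.87)]
side press_mark [([303.0, 223.2], 0.72)]
side start_button_face [([331.0, 184.9], 0.39)]
side stop_button_face [([313.6, 191.9], 0.39)]
[[334.67986793 184.24922149]
 [313.81935284 191.56531308]]
top cover_edge [([254.6, 215.3], 0.66)]
top press_mark [([261.3, 206.5], 0.83), ([292.9, 169.4], 0.41)]
top start_button_face []
top stop_button_face [([310.1, 186.4], 0.52)]
[[332.52775932 194.3583398 ]
 [309.22453125 185.33047372]]
```

The detections agree with the model and the cover is still open. I'll press in small steps.

play_rows(increments=[{"tx": 2, "ty": 0, "tz": 0, "rx": 0, "ry": 0, "rz": 0, "hand": 0}, {"tx": 4, "ty": 0, "tz": 0, "rx": 0, "ry": 0, "rz": 0, "hand": 0}, {"tx": 6, "ty": 0, "tz": 0, "rx": 0, "ry": 0, "rz": 0, "hand": 0}, {"tx": 7, "ty": 0, "tz": 0, "rx": 0, "ry": 0, "rz": 0, "hand": 0}, {"tx": 8, "ty": 0, "tz": 0, "rx": 0, "ry": 0, "rz": 0, "hand": 0}, {"tx": 8, "ty": 0, "tz": 0, "rx": 0, "ry": 0, "rz": 0, "hand": 0}], force=20)

```text
t: 14.5
eef_pos: [0.5578, 0.142, 0.2212]
eef_rot: [0.984, -0.176, -0.0, 0.0]
wrist_force: [-0.4, 0.4, -0.2]
opening: -0.0003
grasp_force: 0.0
```

play_rows(increments=[{"tx": 1, "ty": 0, "tz": 0, "rx": 0, "ry": 0, "rz": 0, "hand": 0}, {"tx": 2, "ty": 0, "tz": 0, "rx": 0, "ry": 0, "rz": 0, "hand": 0}, {"tx": 2, "ty": 0, "tz": 0, "rx": 0, "ry": 0, "rz": 0, "hand": 0}], force=20)

```text
t: 14.8
eef_pos: [0.5594, 0.1414, 0.2212]
eef_rot: [0.984, -0.176, -0.0, 0.0]
wrist_force: [-3.2, 1.2, -0.0]
opening: -0.0001
grasp_force: 1.4
```

play_rows(increments=[{"tx": 1, "ty": 0, "tz": 0, "rx": 0, "ry": 0, "rz": 0, "hand": 0}, {"tx": 2, "ty": 0, "tz": 0, "rx": 0, "ry": 0, "rz": 0, "hand": 0}, {"tx": 2, "ty": 0, "tz": 0, "rx": 0, "ry": 0, "rz": 0, "hand": 0}], force=20)

```text
t: 15.1
eef_pos: [0.5614, 0.1407, 0.2212]
eef_rot: [0.984, -0.176, -0.0, 0.0]
wrist_force: [-4.0, 1.2, 1.3]
opening: 0.0
grasp_force: 1.9
```

play_rows(increments=[{"tx": 1, "ty": 0, "tz": 0, "rx": 0, "ry": 0, "rz": 0, "hand": 0}, {"tx": 2, "ty": 0, "tz": 0, "rx": 0, "ry": 0, "rz": 0, "hand": 0}, {"tx": 2, "ty": 0, "tz": 0, "rx": 0, "ry": 0, "rz": 0, "hand": 0}], force=20)

```text
t: 15.4
eef_pos: [0.5628, 0.1402, 0.2212]
eef_rot: [0.984, -0.175, -0.001, 0.0]
wrist_force: [-6.0, 1.6, 1.6]
opening: 0.0002
grasp_force: 3.2
```

play_rows(increments=[{"tx": 1, "ty": 0, "tz": 0, "rx": 0, "ry": 0, "rz": 0, "hand": 0}, {"tx": 1.5, "ty": 0, "tz": 0, "rx": 0, "ry": 0, "rz": 0, "hand": 0}, {"tx": 1.5, "ty": 0, "tz": 0, "rx": 0, "ry": 0, "rz": 0, "hand": 0}], force=20)

```text
t: 15.7
eef_pos: [0.563, 0.1402, 0.2211]
eef_rot: [0.985, -0.175, -0.002, 0.0]
wrist_force: [-10.9, 2.9, 4.3]
opening: -0.0004
grasp_force: 5.6
```

It's stalled at about 11 N, so the button is bottomed. I'll back off and rise.

play_rows(increments=[{"tx": -5, "ty": 0, "tz": 0, "rx": 0, "ry": 0, "rz": 0, "hand": 0}, {"tx": -20, "ty": 0, "tz": 0, "rx": 0, "ry": 0, "rz": 0, "hand": 0}, {"tx": -40, "ty": 5, "tz": 0, "rx": 0, "ry": 0, "rz": 0, "hand": 0}, {"tx": -60, "ty": 10, "tz": 0, "rx": 0, "ry": 0, "rz": 0, "hand": 0}, {"tx": -65, "ty": 10, "tz": -30, "rx": 0, "ry": 0, "rz": 0, "hand": 0}, {"tx": -65, "ty": 10, "tz": -70, "rx": 0, "ry": 0, "rz": 0, "hand": 0}, {"tx": -65, "ty": 10, "tz": -110, "rx": 0, "ry": 0, "rz": 0, "hand": 0}, {"tx": -65, "ty": 50, "tz": -130, "rx": 0, "ry": 0, "rz": 0, "hand": 0}, {"tx": -65, "ty": 100, "tz": -130, "rx": 0, "ry": 0, "rz": 0, "hand": 0}, {"tx": -65, "ty": 150, "tz": -130, "rx": 0, "ry": 0, "rz": 0, "hand": 0}, {"tx": -65, "ty": 150, "tz": -130, "rx": 0, "ry": 0, "rz": 0, "hand": 0}, {"tx": -65, "ty": 150, "tz": -130, "rx": 0, "ry": 0, "rz": 0, "hand": 0}], force=20)

```text
t: 16.9
eef_pos: [0.4525, 0.0198, 0.352]
eef_rot: [0.984, -0.177, 0.001, -0.0]
wrist_force: [-0.0, 0.5, -0.1]
opening: -0.0
grasp_force: 0.0
```

```bash
python3 - <<'E'
from h import *
s=ctrl.sense(); print(s['t'],s['eef_pos'],s['wrist_force'],abs(s['joint_vel']).max())
for c in('side','top'):
    im=ctrl.snapshot(c)['image']
    for n in('cover_edge','press_mark','yeast_jar','steel_cup','cap_tub'): print(c,n,[(d['location'],round(d['confidence'],2)) for d in ctrl.pinpoint(c,n)][:2])
E
```

```text
16.9 [0.45250464 0.01984683 0.35201466] [-0.03817734  0.54860614 -0.08015736] 0.03582822067903643
side cover_edge [([309.7, 218.9], 0.79)]
side press_mark [([301.7, 226.9], 0.88), ([334.1, 180.8], 0.38)]
side yeast_jar [([257.1, 259.9], 0.8), ([361.4, 213.3], 0.74)]
side steel_cup [([261.2, 304.9], 0.7)]
side cap_tub [([414.4, 225.5], 0.77)]
top cover_edge [([256.0, 215.3], 0.84)]
top press_mark [([260.9, 210.1], 0.97), ([308.2, 183.6], 0.36)]
top yeast_jar [([276.3, 165.7], 0.6), ([274.2, 191.8], 0.51)]
top steel_cup [([238.3, 202.7], 0.57)]
top cap_tub [([308.5, 185.3], 0.56)]
```

The cover is still open, and the jar, cup and tub are where they were. The arm is clear, so I'll hand in.

```bash
python3 -c "
from cell import ctrl
print(ctrl.job_done())"
```

```text
the job is handed in; nothing more can be done
None
```

I handed the job in at about 17 s: the catch let go, the cover stands wide open, and the green button was pressed in until it bottomed (about 11 N) and released. The red button, jar, cup and tub were not touched. The hand-in call returned no verdict.

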